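# Clamp the bowl scraper in its sharpening holder

### The arm

A 6-joint arm with a two-finger parallel gripper is mounted at the origin on the work surface. World frame = base frame: x ahead of the robot, y to its left, z up, the work surface at z = 0. Lengths are in m, angles in degrees, forces in N, time in s.
With the tool pointing down it reaches from about 0.35 to 0.875 m from the base axis. Payload 4.2 kg.
Tool frame: the origin (TCP) lies midway between the tips of the shut fingers; the grasp point (between the pads) lies 19 mm behind it; z points along the fingers, y is the line along which they close (so a half turn about z gives the same grasp; the last joint's range is limited). The gripper opens to 87 mm and grips with 3 to 60 N. Pads are 19 mm wide; open, the fingers measure 117 mm over their backs; the gripper's body (75 mm by 190 mm) begins 51 mm behind the grasp point.
Start: joints at [-49.183, 22.042, 0.453, 0, -68.411, -14.817], TCP at [0.274, -0.562, 0.223] pointing down, gripper open.
Joint ranges: [-179.83, 179.83], [-69.29, 118.12], [-61.27, 80.66], [-181.25, 117.63], [-171.15, -9.14], [-177.46, 177.46]. Speed limits (degrees/s): [159.86, 159.86, 180, 180, 180, 180].

### API

Orientations are given as [roll, pitch, yaw] about the fixed x, y, z axes, in that order (R = Rz(yaw) Ry(pitch) Rx(roll)).
In Python, from workcell import env gives the robot as it stands. The module is installed in compiled form; this text tells all that it offers. Calls block until the motion is done:
- env.goto(position, orientation): joint-space move of the TCP to a pose.
- env.move_straight(position, rotation=None, rate=0.15, force_limit=None): straight line of the TCP; rotation=None keeps the orientation; rate is the mean speed in m/s. With force_limit (N) it stops when the force on the tool has changed by that much, and returns True; else False.
- env.set_joints(angles): joint-space move.
- env.gripper_to(opening, grasp_force=None): opening from 0.0 (shut) to 1.0 (fully open); grasp_force is the grip in N (None keeps the last); returns when the fingers have stopped.
- env.dwell(seconds).
- env.inverse_kinematics(position, orientation): joint angles nearest the present ones, or None.
- env.read_state(): the state.
- env.grab_frame(name): name is "scene" or "top" or "wrist"; returns a dict with "image" (420x560x3 uint8, blue, green, red), "fx", "fy", "cx", "cy" (pixels), "D" ([k1, k2, p1, p2, k3] as OpenCV has them; the pictures are not rectified), "position" and "orientation" of the camera in the world. Camera axes: x right, y up, looking along -z (the intrinsics and any distortion apply to the point x, -y, -z); pixel columns grow to the right and rows downward; lengths in m; the calibration is good to about 2 mm. A picture is of the moment at which its call begins. There is no depth.
A pose or a line that the arm cannot do raises env.Unreachable and nothing moves.
- env.close_job(): hands the job in; it is judged then, once.
Trained networks look in a picture, given as the dict that the camera call returned (one of the last four; its "shot" number tells which), for a name from the list of things; names that differ only in an ending like _2 or _b are one class to them, and where a whole thing is asked for, a point or a joint stands for the part that bears it (a point fixed in the world has none). Each returns a list of dicts, best first, with "score" (0 to 1); they miss things now and then, are a little off and sometimes report something else, mostly with a low value. They report only what shows in the picture. A call takes as long as a camera call. They do not tell look-alikes from the thing itself.
- env.search_frame(picture, thing): "xyz" ([x, y, z] in m, in world coordinates, good to about 4 mm: the middle of the surface that is visible of it).
- env.trace(picture, thing): "mask" (420x560 bool, what is visible of it).
The state is a dict: "clock": time; "joint_positions": joint angles; "qvel": joint speeds; "joint_torque": joint torques, N m; "position": TCP position; "tool_rot": TCP orientation; "force": force on the tool from outside, world axes, zero at the start; "wrist_torque": the same for the moment, N m; "opening": opening from 0.0 (shut) to 1.0 (fully open); "finger_force": force on a finger pad.
Only numpy, scipy, OpenCV 4.12 (cv2) and the standard library are available. Lean on these libraries where they do the work, as an engineer would, in place of code of your own. Each camera call takes 0.05 s, during which the arm holds its last target. There are 200 camera calls.

### The job

Slide the round-nosed scraper, blade first and lying flat, all the way into the slot of the green sharpening holder and let go of it. Then press on the knurled brass collar on the holder's post and turn it, either way, until its hidden keyways drop over the pins, and push it down fully home against the spring so that the blade is clamped. Finish while still holding the collar pushed home with the gripper, and leave the dish, drum, ferrule and bowl where they are.

Things in the scene. Friction and masses are not known exactly. Their poses are not given: they have to be found in the camera images.
- scraper: Loose scraper lying flat, 0.13 kg. Origin on its underside below the middle of the grip; +x along the tool to the blade, z up. Walnut grip 20 wide (y), 22 high, x = -29 to +35 mm: take it from above across the 20 mm, at the origin. Steel blade 36 wide, 5 thick, underside level with the grip's, x = 35 to a half-round nose at 110 mm. Balances 62 mm ahead of the origin: grip with 60 N or more.
- scraper_tip (a point): Foremost point of the scraper's round nose, mid-thickness: 110 mm ahead of the scraper's origin, 2.5 mm above its underside. Axes as scraper.
- holder: Fixed green cast holder, 70 wide. Origin on the bench right under its upright post; +x is the way the blade slides in, z up. Channel floor 16 mm above the bench from x = -45 mm, between rails 10 high, 42 apart; from x = -25 it is roofed: a slot 42 wide, 10 high, closed by a stop at x = +18. Roof top 40 mm above the bench. Blade fully in: scraper's origin at x = -92; it then lies by itself.
- slot_mouth (a point): Middle of the channel's open end, on its floor, 45 mm before the post's axis; the rails flare wider over the first 15 mm. Axes as holder.
- slot_end (a point): Foot of the slot's back stop, where the blade's tip ends up; on the slot floor, 18 mm beyond the post's axis. Axes as holder.
- post_top (a point): Top of the steel post, 24 dia, 98 mm above the bench. Three radial pins (6 dia, 120 degrees apart, tops 70 mm above the bench, reaching 18.5 mm from the axis) stand on the post hidden inside the collar; their direction differs each time and is not given.
- collar: Loose knurled brass collar on the post: 52 dia, 38 high, 28 bore (2 mm play), 0.18 kg. Origin at centre of its underside, z up; 58 mm above the bench at the start (top at 96), resting on the pins. Three hidden keyways, 12 wide, at its +x and 120 degrees either side. Fits within about 12 degrees, starts 25 or more from fitting: at most 95 of turning either way. Grip across 52 mm, any direction.
- clamp (a joint): Travel of the spring clamp under the collar, m: 0 = up, grows as the collar pushes its ring down. Blade clamped at about 0.005; with no blade it goes to 0.0065. The spring takes 4 N to start, 7 N at 0.005, more than the collar's weight, so it rises when the collar is let go. A push of 10 to 20 N holds it home.
- clamp_ring (a point): Centre of the top of the dark steel spring ring round the post, 50 mm above the bench when up. The collar, once its keyways meet the pins, drops 8 mm to rest its underside here; pushed fully home on the blade, ring and underside stand at 45 mm.
- dish: Shallow white porcelain dish of clamshell stones, 112 dia, 20 high; origin under its centre. Leave alone.
- drum: Walnut sanding drum, 52 dia, 82 high with its spindle, standing; origin under its centre. Leave alone.
- ferrule: Polished brass ferrule, 28 dia, 30 high, standing; origin under its centre. Leave alone.
- gobowl: Turned wooden Go bowl, 128 dia, 82 high; origin under its centre. Leave alone.
There are look-alikes about, which are no part of the job. What is shaped like the collar but turquoise or white is not meant.

How it is judged:
By the outcome, as a careful person would: the job done as asked, in the order asked, and still so for the second after the job is handed in, while the arm keeps its last pose, push and grip.
It also fails if it takes over 61 s, if anything falls off the work surface, if the arm or the gripper's body presses on something with over 40 N, if the wrist force passes 120 N, or if a joint passes its speed limit or range.

## Working session

There is one attempt and no reset: what is moved stays moved. The work goes in short steps, each a Python script; the robot and the scene stay as the last script left them, time stands still between calls to the robot, and variables do not carry over. Pictures are saved under pics/ and viewed, at most 10 in all, crops included, and the job is handed in when it is done.

```bash
mkdir -p pics; cat > h.py <<'E'
from workcell import env
import numpy as np, cv2
from scipy.spatial.transform import Rotation as R
def camR(p):
    o=np.array(p["orientation"],float)
    return R.from_euler('xyz',o,degrees=True).as_matrix() if o.shape==(3,) else (o if o.shape==(3,3) else R.from_quat(o).as_matrix())
def K(p): return np.array([[p["fx"],0,p["cx"]],[0,p["fy"],p["cy"]],[0,0,1]])
def onplane(p,uv,z):
    n=cv2.undistortPoints(np.array(uv,float).reshape(-1,1,2),K(p),np.array(p["D"],float))[:,0]
    d=np.c_[n[:,0],-n[:,1],-np.ones(len(n))]@camR(p).T
    c=np.array(p["position"]); return c+d*((z-c[2])/d[:,2])[:,None]
def proj(p,X):
    q=(np.atleast_2d(X)-np.array(p["position"]))@camR(p)*[1,-1,-1]
    return cv2.projectPoints(q,np.zeros(3),np.zeros(3),K(p),np.array(p["D"],float))[0][:,0]
E
python3 - <<'E'
from h import *
ims=[]
for n in("scene","top"):
    p=env.grab_frame(n);ims.append(p["image"]);print(n,p["position"],p["orientation"],p["fx"],p["D"])
    for t in("scraper","holder","collar","clamp_ring","dish","drum","ferrule","gobowl"):
        print(t,[(np.round(d["xyz"],3).tolist(),round(d["score"],2),proj(p,d["xyz"])[0].astype(int).tolist()) for d in env.search_frame(p,t)])
    cv2.imwrite(f"pics/{n}0.png",p["image"])
print(env.read_state())
E
```

```text
scene [ 1.07168541 -0.00355477  0.74520635] [37.99081322  0.38506232 82.4046685 ] 395.99297574802415 [0.0396331 0.        0.        0.        0.       ]
scraper [([0.525, -0.169, 0.003], 0.55, [179, 225])]
holder [([0.536, 0.104, 0.016], 0.88, [298, 212])]
collar [([0.623, 0.093, 0.034], 0.95, [300, 241]), ([0.527, 0.103, 0.092], 0.83, [298, 188]), ([0.408, 0.117, 0.036], 0.63, [295, 166])]
clamp_ring [([0.533, 0.102, 0.053], 0.59, [297, 201])]
dish [([0.497, 0.353, 0.012], 0.79, [398, 189])]
drum [([0.761, -0.052, 0.058], 0.87, [234, 306]), ([0.535, 0.103, 0.053], 0.69, [298, 202])]
ferrule [([0.384, -0.006, 0.015], 0.56, [245, 170])]
gobowl [([0.759, 0.348, 0.054], 0.8, [444, 279]), ([0.537, 0.098, 0.023], 0.63, [296, 211]), ([0.495, 0.352, 0.013], 0.36, [397, 188])]
top [0.36217904 0.05628677 1.11539646] [ 1.22021370e+01  7.96631286e-02 -9.33492757e+01] 544.8630056780834 [0.00198726 0.         0.         0.         0.        ]
scraper [([0.514, -0.159, 0.004], 0.94, [376, 242])]
holder [([0.506, 0.106, 0.015], 0.79, [248, 253]), ([0.518, -0.158, 0.002], 0.28, [375, 240])]
collar [
[... 338 characters left out ...]
 134])]
{'clock': 0.9, 'joint_positions': array([-4.91828171e+01,  2.20385273e+01,  4.52750481e-01, -1.35980715e-03,
       -6.84136767e+01, -1.48165318e+01]), 'qvel': array([ 0.14179173, -0.03214535, -0.08638825, -0.05716783,  0.03069104,
       -0.01015194]), 'joint_torque': array([ 2.59022581e-04, -3.90453100e+01,  1.87624329e+01,  4.22438309e+00,
        1.55792077e-02, -2.31348184e-05]), 'position': array([ 0.27399414, -0.56169677,  0.22258064]), 'tool_rot': array([-1.79999795e+02,  1.36213669e-03, -1.53999849e+02]), 'force': array([-0.15275548, -0.67302367,  0.65177172]), 'wrist_torque': array([ 0.01947757, -0.06313064,  0.01009966]), 'finger_force': 0.0, 'opening': 0.9983114552452619}
```

View pics/scene0.png

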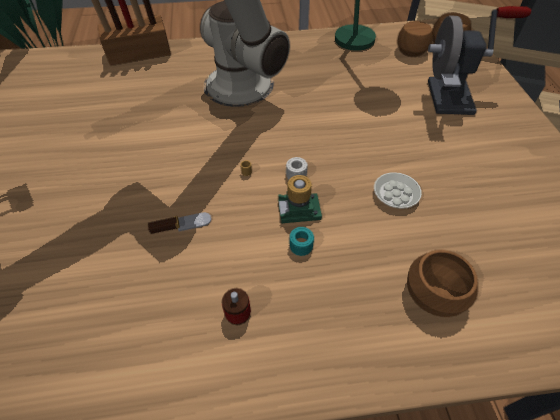

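View pics/top0.png

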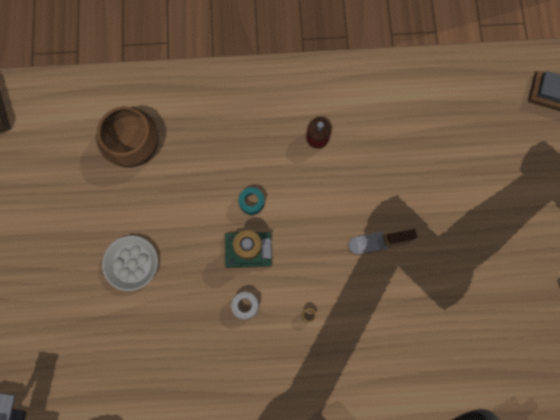

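The brass collar on the holder post is at scene (298,188). The white one at (297,167) and the turquoise one at (301,241) are look-alikes. The scraper grip is at top (402,237) with its nose at (352,244). The grey channel at top (267,247) puts the slot mouth on the −y side. I'll confirm all this from closer wrist views.

```bash
python3 - <<'E'
from h import *
p=env.grab_frame("top")
m=env.trace(p,"scraper")[0]["mask"].astype(np.uint8)
pts=np.argwhere(m)[:,::-1]
W=onplane(p,pts,0.006)[:,:2]; c=W.mean(0); u=np.linalg.svd(W-c,full_matrices=False)[2][0]; u*=np.sign(u[1])
s=(W-c)@u; print("scr c",c,"u",u,"yaw",np.degrees(np.arctan2(u[1],u[0])),s.min(),s.max(), "tip",c+u*s.max())
for yaw in(-90,90):print(yaw,env.inverse_kinematics([.5,-.2,.25],[180,0,yaw]))
env.goto([.5,-.2,.27],[180,0,-90])
p=env.grab_frame("wrist");print(p["position"],p["orientation"],p["fx"],p["D"])
a=p["image"]
print([(np.round(d["xyz"],3),d["score"]) for d in env.search_frame(p,"scraper")])
t=env.trace(p,"scraper")
if t:
  m=t[0]["mask"];pts=np.argwhere(m)[:,::-1];print(pts.min(0),pts.max(0))
env.goto([.5,0.02,.27],[180,0,-90])
p=env.grab_frame("wrist");print(p["position"],p["orientation"])
for t in("holder","collar","clamp_ring"):print(t,[(np.round(d["xyz"],3).tolist(),round(d["score"],2)) for d in env.search_frame(p,t)])
cv2.imwrite("pics/w1.png",cv2.resize(np.hstack([a,p["image"]]),(800,300)))
cv2.imwrite("pics/w1a.png",a);cv2.imwrite("pics/w1b.png",p["image"])
print(env.read_state()["clock"])
E
```

```text
scr c [ 0.51776459 -0.16134223] u [-0.13387286  0.99099852] yaw 97.69344788086325 -0.08037977313005498 0.06345312676738236 tip [ 0.50926994 -0.09846028]
-90 [ -4.5394357   12.49636149  -9.15923006   0.         -68.34440845
   4.5394357 ]
90 [  -4.5394357    12.49636149   -9.15923006    0.          -68.34440845
 -175.4605643 ]
[ 0.50029861 -0.26874705  0.43151449] [-1.46097387e+01  1.11571200e-02  1.79899036e+02] 296.04589478876306 [-0.04948903  0.          0.          0.          0.        ]
[(array([ 0.519, -0.157,  0.005]), 0.66)]
[255 160] [285 251]
[ 0.50065722 -0.04865046  0.43173246] [-1.45967128e+01  3.41539957e-02  1.79952866e+02]
holder [([0.511, 0.083, 0.016], 0.66)]
collar [([0.515, 0.085, 0.094], 0.98), ([0.602, 0.087, 0.035], 0.96), ([0.412, 0.105, 0.033], 0.8)]
clamp_ring []
3.8167
```

View pics/w1.png

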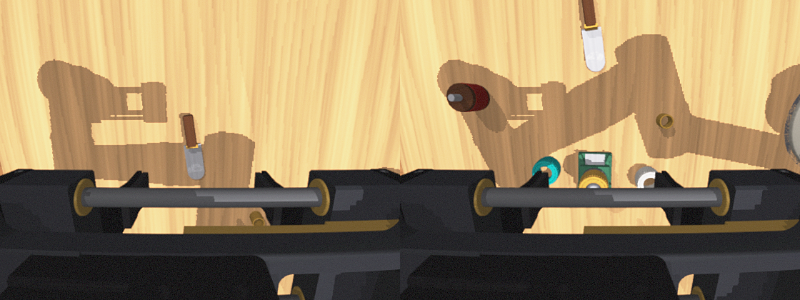

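```bash
python3 - <<'E'
from h import *
import pickle
env.goto([.51,.20,.22],[180,0,-90])
P={}
p=P["hold"]=env.grab_frame("wrist");print(p["position"],p["orientation"],p["cx"],p["cy"])
for t in("holder","collar","clamp_ring"):print(t,[(np.round(d["xyz"],3).tolist(),round(d["score"],2),proj(p,d["xyz"])[0].astype(int).tolist()) for d in env.search_frame(p,t)])
env.goto([.515,-.05,.18],[180,0,-90])
p=P["scr"]=env.grab_frame("wrist")
t=env.trace(p,"scraper");print(len(t))
m=t[0]["mask"]
W=onplane(p,np.argwhere(m)[:,::-1],0.006)[:,:2]; c=W.mean(0); u=np.linalg.svd(W-c,full_matrices=False)[2][0]; u*=np.sign(u[1])
s=(W-c)@u; print("scr",c,u,np.degrees(np.arctan2(u[1],u[0])),s.min(),s.max(),"tip",c+u*s.max())
P["m"]=m
P["scene"]=env.grab_frame("scene");P["top"]=env.grab_frame("top")
pickle.dump(P,open("P.pkl","wb"))
a=cv2.resize(P["hold"]["image"][30:240,140:420],(800,600));cv2.imwrite("pics/hold.png",a)
a=cv2.resize(P["scr"]["image"][30:240,140:420],(800,600));cv2.imwrite("pics/scr.png",a)
print(env.read_state()["clock"])
E
```

```text
[0.51071498 0.13124158 0.38200153] [-1.45910369e+01  4.37338713e-02  1.79961880e+02] 281.91304312980884 213.21136189826817
holder [([0.51, 0.12, 0.019], 0.66, [282, 126])]
collar [([0.515, 0.105, 0.096], 0.79, [277, 107]), ([0.406, 0.117, 0.04], 0.72, [376, 123]), ([0.611, 0.1, 0.035], 0.64, [192, 108])]
clamp_ring []
1
scr [ 0.51886074 -0.16369962] [-0.12735795  0.99185682] 97.31694502188955 -0.07663584416046036 0.0652946499659044 tip [ 0.51054495 -0.09893668]
5.9833
```

View pics/hold.png

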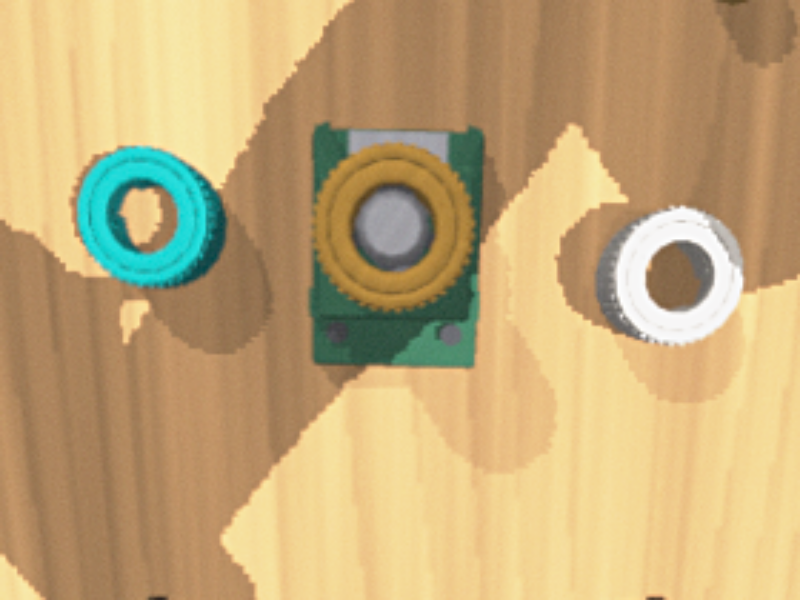

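View pics/scr.png

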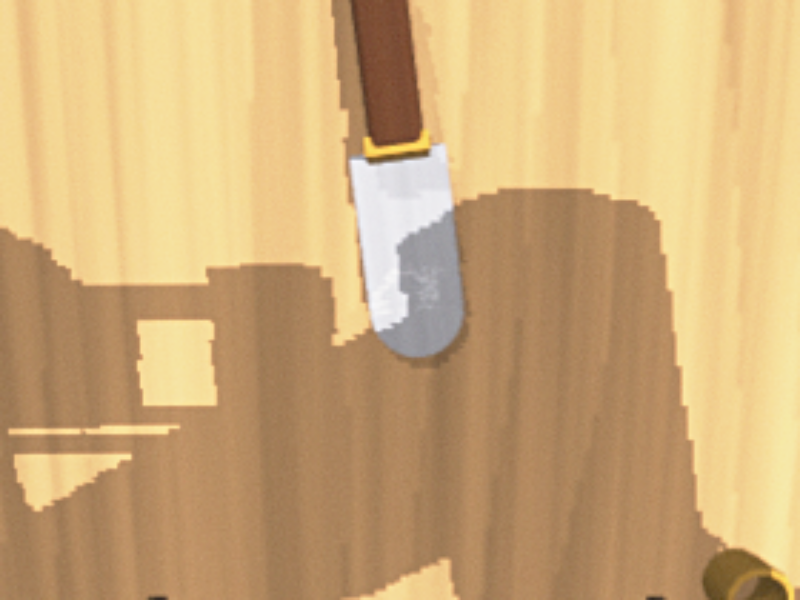

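The crops confirm the brass collar on the grey post at crop (393,224), over the green holder, with the turquoise and white ones standing on the bench. The grey channel opening is at crop (398,130), so the mouth is at −y. The scraper nose is at crop (420,358) and its blade shoulder at (350,157)–(446,144).

```bash
python3 - <<'E'
from h import *
import pickle
P=pickle.load(open("P.pkl","rb"))
f=lambda l:np.array(l,float)/ (800/280)+[140,30]-.32
p=P["scr"]
print("scr nose,sh L,R",onplane(p,f([[420,358],[350,157],[446,144]]),.005).round(4))
print("grip sides z22",onplane(p,f([[353,0],[408,0],[370,140],[422,140]]),.022).round(4))
p=P["hold"]
print("post",onplane(p,f([[393,224],[355,224],[431,224],[393,186],[393,264]]),.098).round(4))
print("collar",onplane(p,f([[394,226],[313,226],[474,226],[394,143],[394,310]]),.094).round(4))
print("chan z16",onplane(p,f([[348,130],[448,131]]),.016).round(4))
print("rail z26",onplane(p,f([[313,127],[482,127]]),.026).round(4))
print("roof back z40",onplane(p,f([[312,317],[478,318]]),.040).round(4))
print("bottom",*[onplane(p,f([[314,362],[475,367]]),z).round(4) for z in(0.,.016,.026)])
# network masks + independent views
for n in("scene","top"):
    q=env.grab_frame(n)
    t=env.trace(q,"holder")
    X=np.array([[.511,.1,.098],[.511,.1,.04]]);print(n,proj(q,X))
    a=q["image"]; c=proj(q,X[1])[0].astype(int)
    cv2.imwrite(f"pics/{n}c.png",cv2.resize(a[c[1]-40:c[1]+40,c[0]-40:c[0]+40],(400,400),interpolation=cv2.INTER_CUBIC)); print(c-40)
a=np.hstack([cv2.imread("pics/scenec.png"),cv2.imread("pics/topc.png")]);cv2.imwrite("pics/st.png",a)
E
```

```text
scr nose,sh L,R [[ 0.5112 -0.0972  0.005 ]
 [ 0.5376 -0.1715  0.005 ]
 [ 0.5018 -0.176   0.005 ]]
grip sides z22 [[ 0.5348 -0.2198  0.022 ]
 [ 0.516  -0.2198  0.022 ]
 [ 0.5294 -0.1744  0.022 ]
 [ 0.511  -0.1744  0.022 ]]
post [[0.5152 0.106  0.098 ]
 [0.5273 0.106  0.098 ]
 [0.5031 0.106  0.098 ]
 [0.5151 0.0945 0.098 ]
 [0.5152 0.1184 0.098 ]]
collar [[0.5149 0.1063 0.094 ]
 [0.5412 0.1062 0.094 ]
 [0.489  0.1063 0.094 ]
 [0.5148 0.081  0.094 ]
 [0.515  0.1329 0.094 ]]
chan z16 [[0.5345 0.0624 0.016 ]
 [0.4942 0.0628 0.016 ]]
rail z26 [[0.5475 0.0631 0.026 ]
 [0.4813 0.0632 0.026 ]]
roof back z40 [[0.5482 0.1358 0.04  ]
 [0.4828 0.1362 0.04  ]]
bottom [[0.5522 0.1559 0.    ]
 [0.4804 0.1582 0.    ]] [[0.5504 0.1549 0.016 ]
 [0.4817 0.157  0.016 ]] [[0.5494 0.1542 0.026 ]
 [0.4825 0.1563 0.026 ]]
scene [[295.99736103 181.43213546]
 [295.40220722 198.21107025]]
[255 158]
top [[248.9153906  244.90347709]
 [250.37358398 249.06268649]]
[210 209]
```

View pics/st.png

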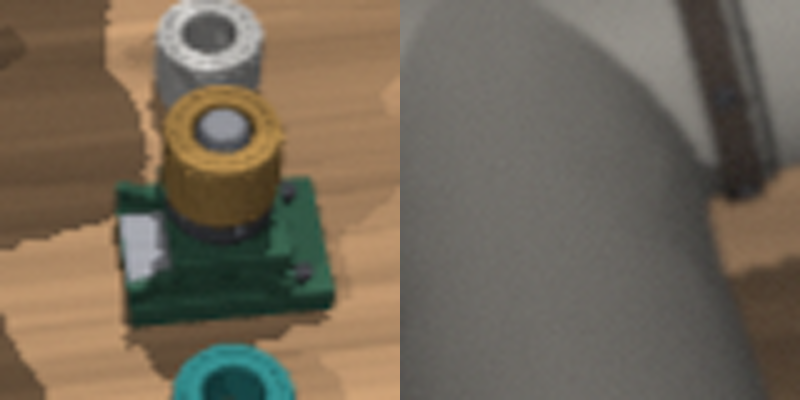

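```bash
cat >> h.py <<'E'
POST=np.array([.5150,.1060]); HY=89.4
hx=np.array([np.cos(np.radians(HY)),np.sin(np.radians(HY))])
def H(x,z): return [*(POST+hx*x),z]
def st(): s=env.read_state(); return "t%.1f pos %s rot %s F %s op %.3f ff %.1f"%(s["clock"],np.round(s["position"],4),np.round(s["tool_rot"],1),np.round(s["force"],1),s["opening"],s["finger_force"])
E
python3 - <<'E'
from h import *
g=[.524,-.2075]; o=[180,0,-83.2]
env.gripper_to(.55)
env.goto([*g,.06],o)
print(env.move_straight([*g,.003],force_limit=6,rate=.06),st())
env.gripper_to(0,60); print(st())
env.move_straight([*g,.05]); print(st())
env.goto(H(-.172,.05),[180,0,HY-180]); env.move_straight(H(-.172,.0215),rate=.08); print(st())
p=env.grab_frame("scene");c=proj(p,H(-.08,.02))[0].astype(int)
t=env.trace(p,"scraper"); print([(np.round(d["xyz"],3),d["score"]) for d in env.search_frame(p,"scraper")])
print(c,proj(p,[H(-.062,.0205),H(-.172,.0185),H(-.045,.016)]))
cv2.imwrite("pics/pre.png",cv2.resize(p["image"][c[1]-60:c[1]+60,c[0]-80:c[0]+80],(800,600),interpolation=cv2.INTER_CUBIC))
E
```

```text
False t9.0 pos [ 0.5243 -0.2076  0.0034] rot [-180.    -0.   -83.2] F [-0.1  0.2 -1.1] op 0.551 ff 0.0
t9.6 pos [ 0.524  -0.2075  0.0031] rot [180.   -0.  -83.2] F [0.1 0.  1.2] op 0.225 ff 59.9
t10.1 pos [ 0.5236 -0.2073  0.0497] rot [180.    0.  -83.2] F [-0.2  0.2 -2. ] op 0.220 ff 59.9
t11.2 pos [ 0.5132 -0.0667  0.0212] rot [180.   -0.  -90.7] F [-0.2 -0.5 -1.7] op 0.222 ff 59.9
[(array([0.52 , 0.001, 0.024]), 0.91)]
[263 208] [[271.48952863 207.22421033]
 [223.82835951 212.57959776]
 [278.81417038 207.67104117]]
```

View pics/pre.png

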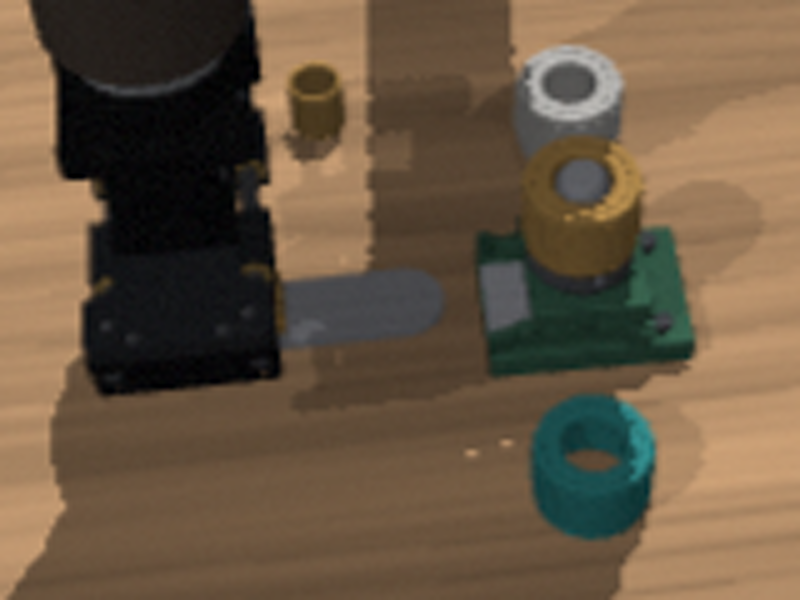

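The nose sits at crop (442,300), i.e. px (271.4,208) against a predicted (271.5,207.2). It is level and lined up with the mouth, so I'll insert.

```bash
python3 - <<'E'
from h import *
o=[180,0,HY-180]
print(env.move_straight(H(-.088,.0212),o,rate=.05,force_limit=9),st(),"hx",(env.read_state()["position"][:2]-POST)@hx)
E
```

```text
True t12.9 pos [0.513  0.0143 0.0208] rot [ 1.798e+02 -1.000e-01 -9.060e+01] F [ 0.1 -0.9 -0.8] op 0.223 ff 59.9 hx -0.0917328179399886
```

```bash
python3 - <<'E'
from h import *
o=[180,0,HY-180]
print(env.move_straight(H(-.0915,.018),o,rate=.03,force_limit=5),st())
print(env.move_straight(H(-.087,env.read_state()["position"][2]),o,rate=.03,force_limit=9),st(),"hx",(env.read_state()["position"][:2]-POST)@hx)
env.gripper_to(.5); print(st())
p=env.read_state()["position"]
env.move_straight([p[0],p[1],.16],rate=.15)
env.goto([.515,-.02,.2],[180,0,-90])
p=env.grab_frame("scene");c=proj(p,H(-.05,.02))[0].astype(int)
q=env.grab_frame("wrist"); 
print(c,proj(p,[H(-.121,.016),H(-.057,.016),H(-.092,.038)]),proj(q,[H(-.057,.021),H(-.121,.038)]))
a=cv2.resize(p["image"][c[1]-60:c[1]+60,c[0]-60:c[0]+60],(400,400),interpolation=cv2.INTER_CUBIC)
b=cv2.resize(q["image"],(533,400));cv2.imwrite("pics/ins.png",cv2.resize(np.hstack([a,b]),(800,343)))
print(st())
E
```

```text
False t13.1 pos [0.5139 0.0142 0.0186] rot [180.   -0.  -90.6] F [-2.4 -1.8  6.2] op 0.227 ff 59.9
True t13.3 pos [0.5123 0.0144 0.0191] rot [179.7  -0.4 -90.5] F [-1.1 -4.8  4.5] op 0.222 ff 60.0 hx -0.09164278578304946
t14.1 pos [0.5116 0.0148 0.0185] rot [179.6  -0.3 -90.6] F [-0.1 -0.7  0.2] op 0.497 ff 0.0
[276 206] [[246.13247543 210.98361175]
 [273.68055704 208.19127715]
 [258.15828192 203.84777175]] [[282.29540672 251.60450911]
 [282.86957682 203.83061039]]
t15.6 pos [ 0.514  -0.02    0.1985] rot [179.8  -0.  -90. ] F [-0.6  0.  -0.7] op 0.499 ff 0.0
```

View pics/ins.png

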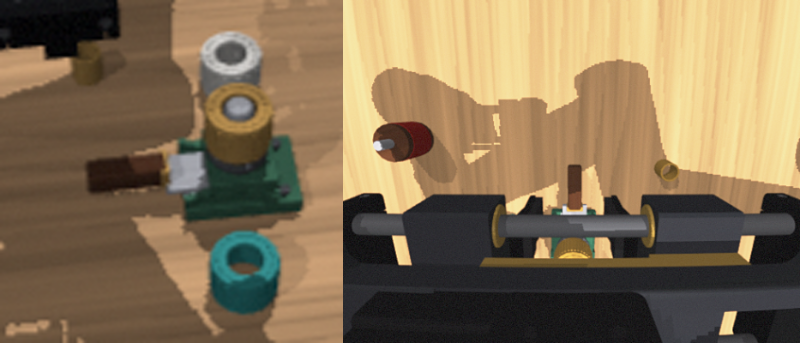

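The wooden grip's back end is at left-crop (88,180), i.e. px (246.8,…) against a predicted 246.1. The blade is fully in and lying free. Next is the collar.

```bash
python3 - <<'E'
from h import *
y0=HY-180
env.gripper_to(.95)
env.goto([*POST,.13],[180,0,y0])
print(env.move_straight([*POST,.068],force_limit=6,rate=.1),st())
env.gripper_to(0,60); print(st())
s=env.read_state();xy=s["position"][:2].copy();z=.068
print(env.move_straight([*xy,.060],rate=.03,force_limit=9),st())
zt=env.read_state()["position"][2]
for k in range(1,11):
    env.goto([*POST,zt-.0005],[180,0,y0+10*k])
    hit=env.move_straight([*POST,zt-.006],rate=.03,force_limit=8)
    z=env.read_state()["position"][2]
    print(k,hit,st())
    if z<zt-.003 and k>1: break
E
```

```text
False t17.9 pos [0.5157 0.1059 0.0687] rot [-179.9    0.   -90.6] F [-1.5 -0.9  0.1] op 0.951 ff 0.0
t18.6 pos [0.5151 0.106  0.0681] rot [-180.     0.   -90.6] F [-0.1 -0.8  0.7] op 0.574 ff 60.0
True t18.8 pos [0.5151 0.106  0.0679] rot [ 1.80e+02 -1.00e-01 -9.05e+01] F [-2.9  0.2  6.3] op 0.579 ff 60.0
1 True t19.3 pos [0.5158 0.1062 0.0679] rot [-1.80e+02 -1.00e-01 -8.06e+01] F [-3.1  0.7  8.3] op 0.573 ff 60.0
2 True t19.8 pos [0.5157 0.1062 0.0679] rot [-1.80e+02 -1.00e-01 -7.08e+01] F [-2.5 -0.2  8.1] op 0.578 ff 60.0
3 True t20.3 pos [0.5158 0.1062 0.0679] rot [-1.80e+02 -1.00e-01 -6.08e+01] F [-0.6  0.4  7.1] op 0.580 ff 60.0
4 True t20.8 pos [0.5158 0.1062 0.0678] rot [ 1.80e+02 -1.00e-01 -5.07e+01] F [-2.6  0.5  8.8] op 0.575 ff 60.0
5 True t21.3 pos [0.5149 0.1059 0.0669] rot [179.9  -0.  -40.7] F [-3.4 -0.5  9.3] op 0.579 ff 60.0
6 False t21.9 pos [0.5146 0.1058 0.0613] rot [179.9   0.  -30.7] F [ 0.3  0.9 -2.3] op 0.582 ff 60.0
```

It dropped in at 60° of turn. Now pushing it home.

```bash
python3 - <<'E'
from h import *
o=[180,0,HY-180+60]
print(env.move_straight([*POST,.0562],o,rate=.03),st())
zt=.0562
while True:
    zt-=.0004
    env.move_straight([*POST,zt],o,rate=.02); env.dwell(.15)
    s=env.read_state(); print("%.4f"%zt,st())
    if s["force"][2]>14 or zt<.050: break
env.dwell(.5);print(st())
E
```

```text
False t22.2 pos [0.5152 0.106  0.0566] rot [-180.    -0.   -30.6] F [-1.  -0.1  2.7] op 0.577 ff 60.0
0.0558 t22.6 pos [0.5152 0.1061 0.0561] rot [-180.    -0.   -30.6] F [-1.3  0.1  3.7] op 0.582 ff 60.0
0.0554 t23.1 pos [0.5152 0.1061 0.0555] rot [-180.    -0.   -30.6] F [-1.  -1.   4.5] op 0.576 ff 60.0
0.0550 t23.4 pos [0.5152 0.106  0.0552] rot [-180.    -0.   -30.6] F [-1.2 -0.3  5.6] op 0.579 ff 60.0
0.0546 t23.9 pos [0.5152 0.1061 0.0552] rot [-180.    -0.   -30.6] F [-2.2 -1.1  8.4] op 0.579 ff 60.0
0.0542 t24.2 pos [0.5152 0.106  0.0552] rot [-180.    -0.   -30.6] F [-2.5 -0.3 10. ] op 0.581 ff 60.0
0.0538 t24.6 pos [0.5152 0.1061 0.0552] rot [-180.    -0.   -30.6] F [-4.3 -0.5 13. ] op 0.576 ff 60.0
0.0534 t25.1 pos [0.5152 0.1061 0.0551] rot [-180.    -0.   -30.6] F [-4.3  0.2 14.5] op 0.575 ff 60.0
t25.6 pos [0.5153 0.106  0.0551] rot [-180.    -0.   -30.6] F [-4.7 -0.4 15. ] op 0.580 ff 60.0
```

The total drop is 12.9 mm against 13 expected, so it stopped firmly on the blade (without a blade it would be 14.5). The push is steady at 15 N, so I'm handing in.

```bash
python3 -c "
from h import *
print(env.close_job())"
```

```text
the job is handed in; nothing more can be done
None
```

The scraper is fully in the slot and released, and the collar is keyed, pushed home on the blade and held at about 15 N by the gripper; I handed the job in at about 26 s, and no verdict came back.

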